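# Close up a battery pack case and take the outer lid off its inner cover

### The job

Push the pack case's yellow door fully shut until its catch clicks over it. Then take the nested lid set by the orange post, which carries both lids, and lower it onto the case until the inner cover sits fully home in the mouth; after letting go of the post, lift the white outer lid alone by its two blue tabs, leaving the black inner cover seated and undisturbed, and finish while still holding the outer lid level above the case, a good hand's width (10 cm or more) above where it lay. Do not let the lid set drop, keep the door shut, and leave the other things on the bench where they are.

Things in the scene. Friction and masses are not known exactly. Their poses are not given: they have to be found in the camera images.
- case: grey open-topped battery pack case full of lavender cells, fixed to the bench, standing upright; outside 160 (its x) x 120 (its y) x 88 high, walls 4 thick, so the mouth is 152 x 112. Origin: centre of its underside, z up. Its -x side is closed by the yellow door.
- seat (a point): point on the case's vertical axis, 78 mm above its underside (10 mm below the rim), with the case's axes: inner's origin lies here when the inner cover is fully home. The cover may be either way round (turned by 180 degrees).
- door (a joint): yellow door's hinge angle in rad: 0 fully shut (hard stop), growing as it swings out; starts open, 0.6 to 1.15. Light friction, stays where left. A sprung ball catch meets its free edge at about 0.13; push on through (about 5 N at the free edge, 8 N mid-door) past about 0.07 and it snaps shut to 0 and is held.
- door_hinge (a point): on the door's vertical hinge axis, 41 mm above the bench, at the case's x -81, y -58 mm. Turns with the door: y runs along the door to its free edge, -x points outward. Panel: 114 long from the hinge, 6 thick (local x -6, the outer face, to 0), 6 to 76 mm above the bench. Push the flat outer face 50 to 90 mm from the hinge, at any height of the panel.
- door_edge (a point): on the door's outer face at its free edge, 114 mm from the hinge, 41 mm above the bench. A black pull rib 6 mm wide stands 9 mm out of the face 7 mm before it. The brass catch is on the case, just beyond the closed free edge, at 40 mm height, and stands about 11 mm out in front of the closed door.
- inner: black inner cover, loose, 0.11 to 0.22 kg, starting flat on the bench under the outer lid. Origin: centre of its underside, z up. Plug 145 x 105 at z 7 to 10 mm, bevelled 45 degrees below to 131 x 91 at z 0 (3.5 mm play all round in the case); plate 160 (x) x 120 (y), z 10 to 15, rests on the rim; 14 x 14 orange post at its centre rises to z 63 through the outer lid's hole. The post carries both.
- post_top (a point): centre of the top of the orange post, 63 mm above the cover's underside. The post stands 43 mm clear above the outer lid's plate; grip it across the cover's y (the tabs stand along x).
- outer: white outer lid, loose, 0.11 to 0.22 kg, lying on the inner cover. Origin: centre of its plate's underside (15 mm above the inner's origin when nested), z up. Plate 170 (x) x 130 (y) x 5 with a 31 x 31 centre hole; a 4 mm rim hangs round the inner plate with 2 mm play. Two blue tabs at x = +-24.5 mm, each 5 thick (x), 26 wide (y), z 5 to 35. Raise it 45 mm to clear the post.
- tabs_top (a point): midway between the two blue tabs, at the height of their tops, 35 mm above the outer lid's origin. Grip both tabs at once across the lid's x, 54 mm wide; the post stands between them and ends 13 mm above the tabs.
- cell_a: loose lavender cell standing upright, 18 diameter x 65; origin at its foot. Bystander.
- cell_b: another such cell. Bystander.
- spacer: black spacer strip, 84 x 24 x 15, origin at its underside. Bystander.
- screwdriver: screwdriver lying on the bench, about 200 long. Bystander.
- brass_block: brass block 45 x 35 x 34, origin at its underside. Bystander.
- bottle: small clear bottle with red cap, 48 diameter x 120, origin at its foot. Bystander.

How it is judged:
By the outcome, as a careful person would: the job done as asked, in the order asked, and still so for the second after the job is handed in, while the arm keeps its last pose, push and grip.
It also fails if it takes over 72 s, if anything falls off the work surface, if the arm or the gripper's body presses on something with over 40 N, if the wrist force passes 120 N, or if a joint passes its speed limit or range.

### The arm

A 6-joint arm with a two-finger parallel gripper is mounted at the origin on the work surface. World frame = base frame: x ahead of the robot, y to its left, z up, the work surface at z = 0. Lengths are in m, angles in rad, forces in N, time in s.
With the tool pointing down it reaches from about 0.4 to 0.925 m from the base axis. Payload 12.5 kg.
Tool frame: the origin (TCP) lies at the very end of the fingers, on their centre line; the grasp point (between the pads) lies 19 mm behind it (ctrl.grip_depth is the distance from the TCP to the grasp point, in m); z points along the fingers, y is the direction in which the jaws open and shut (so a half turn about z gives the same grasp; the last joint's range is limited). The gripper opens to 95 mm and grips with 3 to 60 N. Pads are 20 mm wide; open, the fingers measure 119 mm over their backs; the gripper's body (75 mm by 180 mm) begins 59 mm behind the grasp point.
Start: joints at [1.203, 0.491, 1.559, -0, 1.092, -0.106], TCP at [0.162, 0.604, 0.215] pointing down, gripper open.
Joint ranges: [-3.1, 3.1], [-0.84, 2.19], [0.05, 2.79], [-1.13, 4.28], [0.06, 2.93], [-2.69, 2.69]. Speed limits (rad/s): [2.22, 2.22, 2.79, 3.14, 3.14, 3.14].

### API

Orientations are given as [roll, pitch, yaw] about the fixed x, y, z axes, in that order (R = Rz(yaw) Ry(pitch) Rx(roll)).
In Python, from bench import telemetry, eyes, order, ctrl gives the robot as it stands.
- The arm moves only by the tool drive_tool, never from a script. Its argument "rows" is a list of rows, each an object of numbers: "tx", "ty", "tz": the shift along the world's x, y, z in m; "wx", "wy", "wz": the turn, a rotation vector about the world's x, y, z in degrees; "claw": the gripper's target within -1 to 1 (shut at 1, half-way at 0, fully open at -1). A call has 1 to 5 rows; each row shifts and turns the commanded pose from where the row before left it; what a row does not reach is not made up. A row lasts 1/12 s, in which the tool goes at most 41.7 mm and 7.16 degrees, less where a joint would pass 70% of its speed; a pose out of reach is approached as far as the arm can. A call is refused whole if a number of a shift passes 0.0417 or a number of a turn 7.16, either way. A call with a gripper value outside its range is refused whole. The fingers move at their own pace and stop on an object; the grip force is fixed at half the most. Time passes only in rows, so rows that do not move let the fingers close. It gives the time, the measured TCP pose, the force and the opening at its end, in the units of the state.
- telemetry.state(): the state, without advancing time (a new reading comes with each control period).
- eyes.snapshot(name): name is "scene" or "top" or "wrist"; returns the picture (384x512x3 uint8, red, green, blue); there is no depth.
- eyes.camera_info(name): a dict with "mtx" (3x3 intrinsics, pixels), "world_to_cam" (4x4, takes a point from world to camera coordinates); the wrist camera has in their place "T_tool_cam" (4x4, takes a point from camera to tool coordinates, whose origin is the TCP and whose axes are the flange's). Camera axes: x right, y down, z forward; pixel columns grow to the right and rows downward; lengths in m; the calibration is good to about 2 mm. The wrist camera is an equidistant fisheye: a pixel r from the principal point sees the ray r / f radians off the axis. A picture is of the moment at which its call begins: read the wrist's pose just before it. camera_info takes no time and is no camera call.
- order.hand_in(): hands the job in, once; it reports no verdict.
The state is a dict: "time_s": time; "joint_positions": joint angles; "joint_vel": joint speeds; "joint_torque": joint torques, N m; "ee_pos": TCP position; "tool_rot": TCP orientation; "force": force on the tool from outside, world axes, zero at the start; "wrist_torque": the same for the moment, N m; "grip_width": opening from 0.0 (shut) to 1.0 (fully open).
Only numpy, scipy, OpenCV 4.12 (cv2) and the standard library are available. Lean on these libraries where they do the work, as an engineer would, in place of code of your own. Each camera call takes 0.05 s, during which the arm holds its last target.

## Working session

There is one attempt and no reset: what is moved stays moved. The work goes in short steps, Python scripts to look and compute and a tool call to move; the robot and the scene stay as the last step left them, time stands still between calls to the robot, and variables do not carry over. Pictures are saved under pics/ and viewed, and the job is handed in when it is done.

Besides the shell and the picture viewer there is one more tool, called after "Request:" in YAML: its name, and indented under it one key for each argument. drive_tool: Moves the arm, as the interface text tells. Its arguments: {"type":"object","properties":{"rows":{"type":"array","items":{"type":"object","properties":{"tx":{"type":"number"},"ty":{"type":"number"},"tz":{"type":"number"},"wx":{"type":"number"},"wy":{"type":"number"},"wz":{"type":"number"},"claw":{"type":"number"}}}}},"required":["rows"]}

```bash
ls; mkdir -p pics; python3 - <<'E'
from bench import telemetry, eyes, order, ctrl
import cv2
s=telemetry.state(); print({k:(v if not hasattr(v,'tolist') else v.tolist()) for k,v in s.items()}); print(ctrl.grip_depth)
for n in ("scene","top","wrist"):
    cv2.imwrite(f"pics/{n}0.png",cv2.cvtColor(eyes.snapshot(n),cv2.COLOR_RGB2BGR)); print(n,eyes.camera_info(n))
E
```

```text
pics
{'time_s': 0.0, 'joint_positions': [1.2033772080834109, 0.491571980884161, 1.5594488004265592, 2.4298687420045678e-05, 1.0917078797083326, -0.10561402655784098], 'joint_vel': [0.0018264242887690218, -0.0002276772581338717, 2.9191913648182008e-05, 0.000839884491897114, -0.0005875835653981361, 0.0013336915294769117], 'joint_torque': [0.0008064925350481644, -61.266517639160156, -25.81851840019226, 0.06933864438906312, 0.04825263982638717, -0.00011685629488056293], 'ee_pos': [0.16165766539781404, 0.6034779087744147, 0.2140542586743162], 'tool_rot': [-3.140465247627465, -0.0001411855999782219, 2.879776268624857], 'force': [-0.316946476325069, -0.1455130450546037, 0.4647295822493798], 'wrist_torque': [-0.043999781505007565, -0.03481217479876281, -0.021520550220553495], 'grip_width': 1.0017762449613825}
0.0188
scene {'mtx': array([[456.36096439,   0.        , 255.58950389],
       [  0.        , 456.36096439, 192.73728915],
       [  0.        ,   0.        ,   1.        ]]), 'world_to_cam': array([[ 0.63385145,  0.77343692,  0.00525971, -0.33149291],
       [ 0.64125519, -0.52169857, 
[... 404 characters left out ...]
0.99573606, -0.00613479, -0.09204378,  0.55498401],
       [ 0.09202664,  0.00302105, -0.99575196,  1.07067645],
       [ 0.        ,  0.        ,  0.        ,  1.        ]])}
wrist {'mtx': array([[297.31863964,   0.        , 254.82475147],
       [  0.        , 297.31863964, 190.94275375],
       [  0.        ,   0.        ,   1.        ]]), 'T_tool_cam': array([[ 1.43199342e-03, -9.55499676e-01, -2.94988676e-01,
         8.44865716e-02],
       [ 9.99998902e-01,  1.48103751e-03,  5.71581080e-05,
         2.51071340e-04],
       [ 3.82274740e-04, -2.94988434e-01,  9.55500747e-01,
        -1.68108461e-01],
       [ 0.00000000e+00,  0.00000000e+00,  0.00000000e+00,
         1.00000000e+00]])}
```

View pics/top0.png

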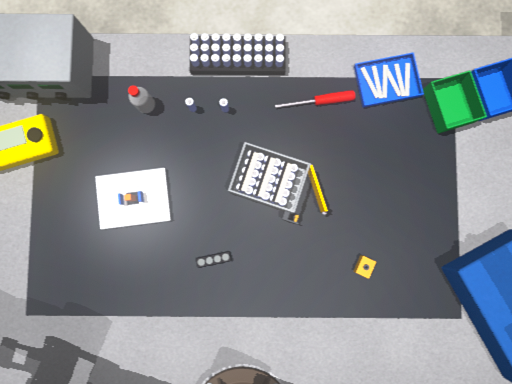

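View pics/scene0.png

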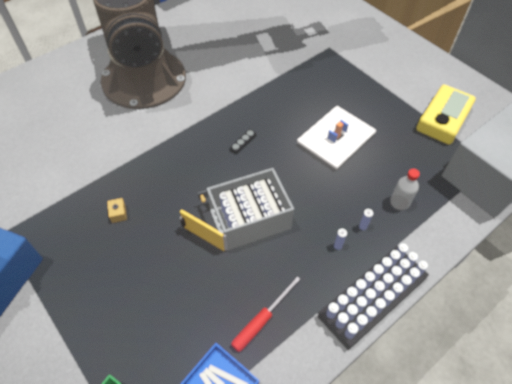

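View pics/wrist0.png

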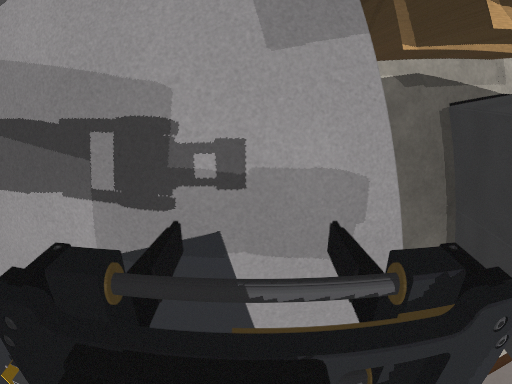

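```bash
cat > h.py <<'E'
import numpy as np, cv2
from bench import telemetry, eyes
def cam(n):
    i=eyes.camera_info(n); return i['mtx'],np.array(i['world_to_cam'])
def ray(n,uv,z):
    K,T=cam(n); R=T[:3,:3]; t=T[:3,3]; c=-R.T@t
    d=R.T@(np.linalg.inv(K)@np.array([uv[0],uv[1],1.])); return c+d*(z-c[2])/d[2]
def proj(n,P):
    K,T=cam(n); p=T[:3,:3]@np.array(P)+T[:3,3]; p=K@p; return p[:2]/p[2]
def snap(n,name):
    im=cv2.cvtColor(eyes.snapshot(n),cv2.COLOR_RGB2BGR); cv2.imwrite(f'pics/{name}.png',im); return im
E
python3 - <<'E'
import cv2
a=cv2.imread('pics/top0.png'); 
cv2.imwrite('pics/t_case.png',cv2.resize(a[130:230,220:340],None,fx=6,fy=6,interpolation=cv2.INTER_CUBIC)[:600])
cv2.imwrite('pics/t_lid.png',cv2.resize(a[160:235,85:180],None,fx=8,fy=8,interpolation=cv2.INTER_CUBIC))
b=cv2.imread('pics/scene0.png')
cv2.imwrite('pics/s_case.png',cv2.resize(b[160:260,175:305],None,fx=6,fy=6,interpolation=cv2.INTER_CUBIC))
E
```

```text
(no output)
```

View pics/t_case.png

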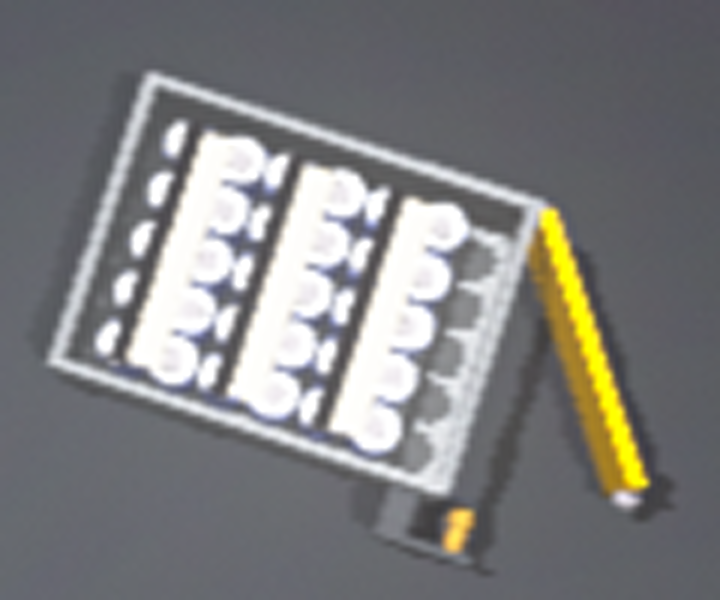

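View pics/t_lid.png

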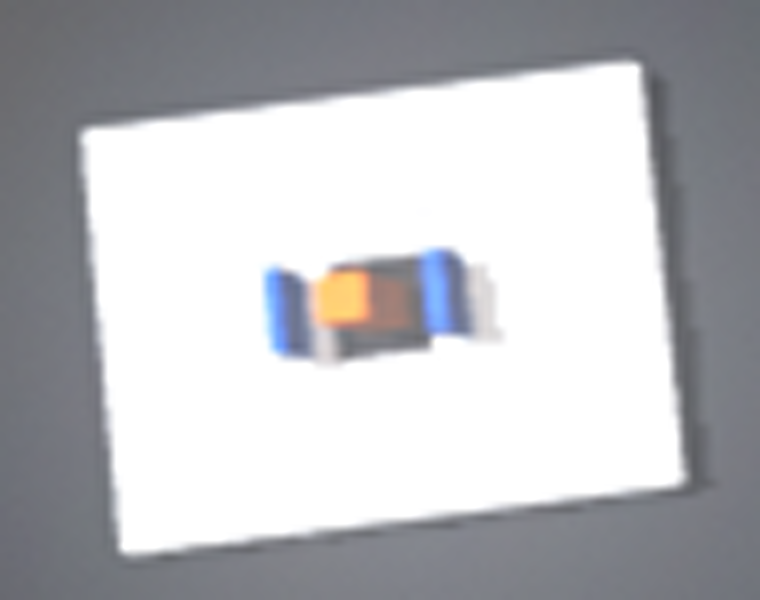

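View pics/s_case.png

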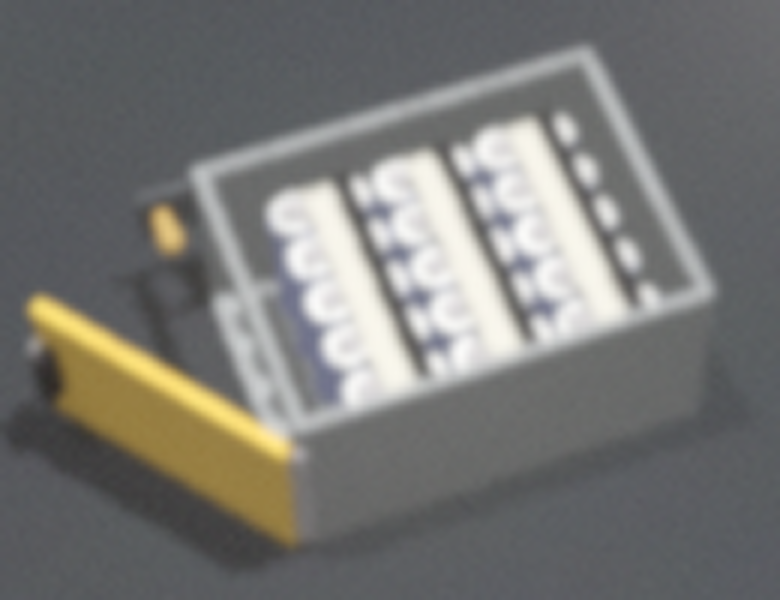

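```bash
cat > m.py <<'E'
from h import *
def px(c,off,s): return [off[0]+(c[0]+.5)/s-.5, off[1]+(c[1]+.5)/s-.5]
def rect(P,nx,ny):  # P: corners (+x-y),( -x -y),(-x +y),(+x +y)
    P=np.array(P)[:,:2]; loc=np.array([[nx,-ny],[-nx,-ny],[-nx,ny],[nx,ny]])/2
    c=P.mean(0); z=((P-c)@[1,1j])*np.conj(loc@[1,1j]); yaw=np.angle(z.sum())
    R=np.array([[np.cos(yaw),-np.sin(yaw)],[np.sin(yaw),np.cos(yaw)]])
    print('c',c.round(4),'yaw',round(np.degrees(yaw),2),'res mm',((P-c-loc@R.T)*1000).round(1).tolist(), 'sides',[round(1000*np.linalg.norm(P[i]-P[(i+1)%4]),1) for i in range(4)])
    return c,yaw
E
python3 - <<'E'
from m import *
T=[(150,73),(545,205),(450,492),(50,362)]
rect([ray('top',px(p,(220,130),6),.088) for p in T],.16,.12)
S=[(715,290),(300,432),(195,172),(588,47)]
rect([ray('scene',px(p,(175,160),6),.088) for p in S],.16,.12)
# lid: by mask
a=cv2.imread('pics/top0.png'); g=a[160:235,85:180].min(2)
m=(g>150).astype('uint8'); cs,_=cv2.findContours(m,0,1); c=max(cs,key=cv2.contourArea)
b=cv2.boxPoints(cv2.minAreaRect(c))+[85,160]; print(b)
L=[px(p,(85,160),8) for p in [(82,130),(641,62),(686,486),(122,553)]]; print(np.array(L))
rect([ray('top',p,.02) for p in L],.17,.13)
# post top & tabs
print('post',ray('top',px((343,297),(85,160),8),.063))
for p in [(273,312),(436,292)]: print('tab', ray('top',px(p,(85,160),8),.05))
# scene lid
b=cv2.imread('pics/scene0.png'); 
cv2.imwrite('pics/s_lid.png',cv2.resize(b[100:172,290:384],None,fx=8,fy=8,interpolation=cv2.INTER_CUBIC))
# door top edge at z .076: hinge & tip, outer face
for p in [(548,205),(645,488),(612,492)]: print('door top',ray('top',px(p,(220,130),6),.076))
for p in [(300,452),(38,297)]: print('door sc',ray('scene',px(p,(175,160),6),.076))
E
```

```text
c [ 0.5726 -0.0597] yaw 71.86 res mm [[-0.8, 0.5], [-1.6, -0.2], [1.7, -0.8], [0.7, 0.5]] sides [np.float64(160.9), np.float64(116.7), np.float64(160.9), np.float64(118.6)]
c [ 0.5735 -0.0586] yaw 72.36 res mm [[-0.6, -0.1], [-0.3, -0.1], [0.7, 0.3], [0.2, -0.1]] sides [np.float64(159.9), np.float64(119.2), np.float64(159.5), np.float64(119.2)]
[[ 92.70769691 175.66153717]
 [164.58461761 166.67692566]
 [171.29231262 220.33846283]
 [ 99.41539001 229.32307434]]
[[ 94.8125 175.8125]
 [164.6875 167.3125]
 [170.3125 220.3125]
 [ 99.8125 228.6875]]
c [0.5259 0.2738] yaw 97.35 res mm [[0.3, 1.7], [0.6, -1.2], [-0.6, -1.6], [-0.3, 1.0]] sides [np.float64(173.0), np.float64(131.3), np.float64(172.6), np.float64(130.6)]
post [0.52580435 0.27355812 0.063     ]
tab [0.52208    0.29807282 0.05      ]
tab [0.52835119 0.24967771 0.05      ]
door top [ 0.60478275 -0.15713454  0.076     ]
door top [ 0.49477762 -0.19405279  0.076     ]
door top [ 0.49315462 -0.18130826  0.076     ]
door sc [ 0.60678985 -0.15440228  0.076     ]
door sc [ 0.49434677 -0.18983395  0.076     ]
```

View pics/s_lid.png

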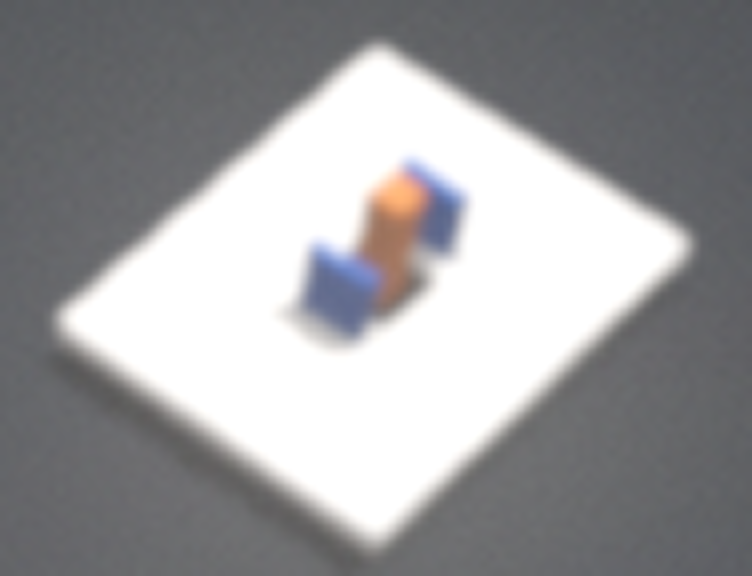

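Request:
drive_tool:
  rows:
    - {"tx": 0.029,"ty": -0.03,"wz": -4.6,"claw": 1}
    - {"tx": 0.029,"ty": -0.03,"wz": -4.6,"claw": 1}
    - {"tx": 0.029,"ty": -0.03,"wz": -4.6,"claw": 1}
    - {"tx": 0.029,"ty": -0.03,"wz": -4.6,"claw": 1}
    - {"tx": 0.029,"ty": -0.03,"wz": -4.6,"claw": 1}

```text
invalid input
```

Request:
drive_tool:
  rows:
    - {"tx": 0.029,"ty": -0.03,"wz": -4.6,"claw": 1}
    - {"tx": 0.029,"ty": -0.03,"wz": -4.6,"claw": 1}
    - {"tx": 0.029,"ty": -0.03,"wz": -4.6,"claw": 1}
    - {"tx": 0.029,"ty": -0.03,"wz": -4.6,"claw": 1}
    - {"tx": 0.029,"ty": -0.03,"wz": -4.6,"claw": 1}

```text
invalid input
```

Request:
drive_tool:
  rows:
    - {"tx": 0.0044,"ty": -0.035,"wz": -4.6,"claw": 1}
    - {"tx": 0.0044,"ty": -0.035,"wz": -4.6,"claw": 1}
    - {"tx": 0.0044,"ty": -0.035,"wz": -4.6,"claw": 1}
    - {"tx": 0.0044,"ty": -0.035,"wz": -4.6,"claw": 1}
    - {"tx": 0.0044,"ty": -0.035,"wz": -4.6,"claw": 1}

```text
invalid input
```

Request:
drive_tool:
  rows:
    - {"tx": 0.0044,"ty": -0.035,"wz": -4.6,"claw": 1}
    - {"tx": 0.0044,"ty": -0.035,"wz": -4.6,"claw": 1}
    - {"tx": 0.0044,"ty": -0.035,"wz": -4.6,"claw": 1}
    - {"tx": 0.0044,"ty": -0.035,"wz": -4.6,"claw": 1}
    - {"tx": 0.0044,"ty": -0.035,"wz": -4.6,"claw": 1}

```text
invalid input
```

Request:
drive_tool:
  rows:
    - {"tx": 0.029,"ty": -0.03,"tz": 0.0,"wx": 0.0,"wy": 0.0,"wz": -4.6,"claw": 1.0}
    - {"tx": 0.029,"ty": -0.03,"tz": 0.0,"wx": 0.0,"wy": 0.0,"wz": -4.6,"claw": 1.0}
    - {"tx": 0.029,"ty": -0.03,"tz": 0.0,"wx": 0.0,"wy": 0.0,"wz": -4.6,"claw": 1.0}
    - {"tx": 0.029,"ty": -0.03,"tz": 0.0,"wx": 0.0,"wy": 0.0,"wz": -4.6,"claw": 1.0}
    - {"tx": 0.029,"ty": -0.03,"tz": 0.0,"wx": 0.0,"wy": 0.0,"wz": -4.6,"claw": 1.0}

```text
time_s: 0.57
ee_pos: [0.3074, 0.4524, 0.2145]
tool_rot: [-3.141, 0.0, 2.475]
force: [0.2, 0.3, -0.4]
grip_width: 0.707
```

Request:
drive_tool:
  rows:
    - {"tx": 0.029,"ty": -0.03,"tz": 0,"wx": 0,"wy": 0,"wz": -4.6,"claw": 1}
    - {"tx": 0.029,"ty": -0.03,"tz": 0,"wx": 0,"wy": 0,"wz": -4.6,"claw": 1}
    - {"tx": 0.029,"ty": -0.03,"tz": 0,"wx": 0,"wy": 0,"wz": -4.6,"claw": 1}
    - {"tx": 0.029,"ty": -0.03,"tz": 0,"wx": 0,"wy": 0,"wz": -4.6,"claw": 1}
    - {"tx": 0.029,"ty": -0.03,"tz": 0,"wx": 0,"wy": 0,"wz": -4.6,"claw": 1}

```text
time_s: 0.98
ee_pos: [0.4524, 0.3024, 0.2147]
tool_rot: [-3.142, -0.0, 2.073]
force: [0.6, 1.0, 0.6]
grip_width: 0.357
```

Request:
drive_tool:
  rows:
    - {"tx": 0.0044,"ty": -0.035,"tz": 0,"wx": 0,"wy": 0,"wz": -4.6,"claw": 1}
    - {"tx": 0.0044,"ty": -0.035,"tz": 0,"wx": 0,"wy": 0,"wz": -4.6,"claw": 1}
    - {"tx": 0.0044,"ty": -0.035,"tz": 0,"wx": 0,"wy": 0,"wz": -4.6,"claw": 1}
    - {"tx": 0.0044,"ty": -0.035,"tz": 0,"wx": 0,"wy": 0,"wz": -4.6,"claw": 1}
    - {"tx": 0.0044,"ty": -0.035,"tz": 0,"wx": 0,"wy": 0,"wz": -4.6,"claw": 1}

```text
time_s: 1.4
ee_pos: [0.4731, 0.1275, 0.2146]
tool_rot: [-3.141, -0.0, 1.672]
force: [1.2, 0.7, 0.3]
grip_width: 0.027
```

Request:
drive_tool:
  rows:
    - {"tx": 0.0044,"ty": -0.035,"tz": 0,"wx": 0,"wy": 0,"wz": -4.6,"claw": 1}
    - {"tx": 0.0044,"ty": -0.035,"tz": 0,"wx": 0,"wy": 0,"wz": -4.6,"claw": 1}
    - {"tx": 0.0044,"ty": -0.035,"tz": 0,"wx": 0,"wy": 0,"wz": -4.6,"claw": 1}
    - {"tx": 0.0044,"ty": -0.035,"tz": 0,"wx": 0,"wy": 0,"wz": -4.6,"claw": 1}
    - {"tx": 0.0044,"ty": -0.035,"tz": 0,"wx": 0,"wy": 0,"wz": -4.6,"claw": 1}

```text
time_s: 1.82
ee_pos: [0.4952, -0.0476, 0.2147]
tool_rot: [3.142, 0.0, 1.27]
force: [0.8, 0.6, -0.1]
grip_width: 0.002
```

Request:
drive_tool:
  rows:
    - {"tx": 0.0044,"ty": -0.035,"tz": 0,"wx": 0,"wy": 0,"wz": 0,"claw": 1}
    - {"tx": 0.0044,"ty": -0.035,"tz": 0,"wx": 0,"wy": 0,"wz": 0,"claw": 1}
    - {"tx": 0.0044,"ty": -0.035,"tz": 0,"wx": 0,"wy": 0,"wz": 0,"claw": 1}
    - {"tx": 0.0044,"ty": -0.035,"tz": 0,"wx": 0,"wy": 0,"wz": 0,"claw": 1}
    - {"tx": 0.0044,"ty": -0.035,"tz": 0,"wx": 0,"wy": 0,"wz": 0,"claw": 1}

```text
time_s: 2.23
ee_pos: [0.5171, -0.2227, 0.2146]
tool_rot: [-3.141, -0.0, 1.274]
force: [0.9, 0.7, 0.5]
grip_width: 0.001
```

Request:
drive_tool:
  rows:
    - {"tx": 0,"ty": -0.001,"tz": -0.034,"wx": 0,"wy": 0,"wz": 0,"claw": 1}
    - {"tx": 0,"ty": -0.001,"tz": -0.034,"wx": 0,"wy": 0,"wz": 0,"claw": 1}
    - {"tx": 0,"ty": 0,"tz": -0.034,"wx": 0,"wy": 0,"wz": 0,"claw": 1}
    - {"tx": 0,"ty": 0,"tz": -0.034,"wx": 0,"wy": 0,"wz": 0,"claw": 1}
    - {"tx": 0,"ty": 0,"tz": -0.034,"wx": 0,"wy": 0,"wz": -0.8,"claw": 1}

```text
time_s: 2.65
ee_pos: [0.5171, -0.2229, 0.0431]
tool_rot: [3.141, 0.0, 1.26]
force: [0.2, -0.9, -0.7]
grip_width: 0.002
```

Request:
drive_tool:
  rows:
    - {"tx": 0.003,"ty": 0.0095,"tz": 0,"wx": 0,"wy": 0,"wz": 0,"claw": 1}
    - {"tx": 0.003,"ty": 0.0095,"tz": 0,"wx": 0,"wy": 0,"wz": 0,"claw": 1}
    - {"tx": 0.003,"ty": 0.0095,"tz": 0,"wx": 0,"wy": 0,"wz": 0,"claw": 1}
    - {"tx": 0.003,"ty": 0.0095,"tz": 0,"wx": 0,"wy": 0,"wz": 0,"claw": 1}
    - {"tx": 0.003,"ty": 0.0095,"tz": 0,"wx": 0,"wy": 0,"wz": 0,"claw": 1}

```text
time_s: 3.07
ee_pos: [0.5335, -0.1743, 0.0467]
tool_rot: [3.138, 0.0, 1.261]
force: [-0.8, -1.3, 0.2]
grip_width: 0.003
```

Request:
drive_tool:
  rows:
    - {"tx": 0.0015,"ty": 0.0047,"tz": 0,"wx": 0,"wy": 0,"wz": 0,"claw": 1}
    - {"tx": 0.0015,"ty": 0.0047,"tz": 0,"wx": 0,"wy": 0,"wz": 0,"claw": 1}
    - {"tx": 0.0015,"ty": 0.0047,"tz": 0,"wx": 0,"wy": 0,"wz": 0,"claw": 1}

```text
time_s: 3.32
ee_pos: [0.5372, -0.1607, 0.0453]
tool_rot: [3.141, 0.0, 1.261]
force: [-0.1, -0.6, -0.6]
grip_width: 0.007
```

Request:
drive_tool:
  rows:
    - {"tx": 0.001,"ty": 0.003,"tz": 0,"wx": 0,"wy": 0,"wz": 0,"claw": 1}

```text
time_s: 3.4
ee_pos: [0.5376, -0.1585, 0.0452]
tool_rot: [3.142, 0.001, 1.261]
force: [-9.4, -10.7, 7.4]
grip_width: 0.008
```

Request:
drive_tool:
  rows:
    - {"tx": 0.001,"ty": 0.003,"tz": 0,"wx": 0,"wy": 0,"wz": 0,"claw": 1}

```text
time_s: 3.48
ee_pos: [0.5383, -0.1557, 0.0451]
tool_rot: [-3.141, 0.001, 1.261]
force: [-4.6, -4.5, 3.5]
grip_width: 0.006
```

Request:
drive_tool:
  rows:
    - {"tx": 0.0006,"ty": 0.002,"tz": 0,"wx": 0,"wy": 0,"wz": 0,"claw": 1}

```text
time_s: 3.57
ee_pos: [0.5392, -0.1533, 0.0449]
tool_rot: [-3.141, 0.0, 1.26]
force: [-0.1, -0.6, -0.1]
grip_width: 0.011
```

Request:
drive_tool:
  rows:
    - {"tx": 0.0006,"ty": 0.002,"tz": 0,"wx": 0,"wy": 0,"wz": 0,"claw": 1}

```text
time_s: 3.65
ee_pos: [0.5399, -0.1518, 0.0449]
tool_rot: [3.141, 0.001, 1.26]
force: [-11.2, -24.6, 4.1]
grip_width: 0.007
```

```bash
python3 - <<'E'
from h import *
a=snap('scene','s1')
cv2.imwrite('pics/s1z.png',cv2.resize(a[150:260,165:305],None,fx=5,fy=5,interpolation=cv2.INTER_CUBIC))
E
```

```text
(no output)
```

View pics/s1z.png

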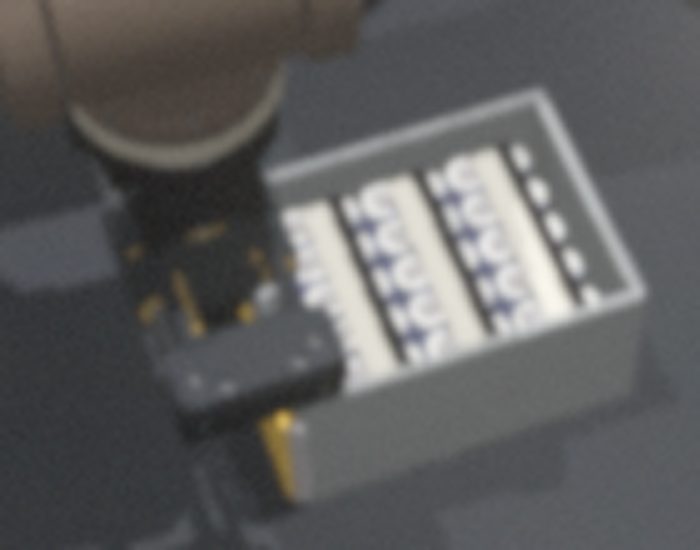

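The push force peaked (catch), fell to zero (snap), then rose to 25 N at the hard stop. I'll back off and check.

Request:
drive_tool:
  rows:
    - {"tx": -0.003,"ty": -0.01,"tz": 0,"wx": 0,"wy": 0,"wz": 0,"claw": 1}
    - {"tx": -0.006,"ty": -0.02,"tz": 0.01,"wx": 0,"wy": 0,"wz": 0,"claw": 1}
    - {"tx": -0.003,"ty": -0.01,"tz": 0.04,"wx": 0,"wy": 0,"wz": 0,"claw": 0}
    - {"tx": 0,"ty": 0,"tz": 0.04,"wx": 0,"wy": 0,"wz": 0,"claw": 0}
    - {"tx": 0,"ty": 0,"tz": 0.04,"wx": 0,"wy": 0,"wz": 0,"claw": 0}

```text
time_s: 4.12
ee_pos: [0.5275, -0.192, 0.176]
tool_rot: [-3.141, -0.001, 1.259]
force: [-0.2, -1.4, 0.1]
grip_width: 0.161
```

Request:
drive_tool:
  rows:
    - {"tx": -0.005,"ty": 0.035,"tz": 0.025,"wx": 0,"wy": 0,"wz": 5,"claw": 0}
    - {"tx": -0.005,"ty": 0.035,"tz": 0,"wx": 0,"wy": 0,"wz": 5,"claw": 0}
    - {"tx": -0.005,"ty": 0.035,"tz": 0,"wx": 0,"wy": 0,"wz": 5,"claw": 0}
    - {"tx": 0,"ty": 0.035,"tz": 0,"wx": 0,"wy": 0,"wz": 5,"claw": 0}
    - {"tx": 0,"ty": 0.035,"tz": 0,"wx": 0,"wy": 0,"wz": 5,"claw": 0}

```text
time_s: 4.53
ee_pos: [0.5128, -0.0163, 0.1991]
tool_rot: [3.141, -0.0, 1.7]
force: [0.5, -0.7, 0.3]
grip_width: 0.482
```

Request:
drive_tool:
  rows:
    - {"tx": 0,"ty": 0.037,"tz": 0,"wx": 0,"wy": 0,"wz": 0,"claw": 0}
    - {"tx": 0,"ty": 0.037,"tz": 0,"wx": 0,"wy": 0,"wz": 0,"claw": 0}
    - {"tx": 0,"ty": 0.037,"tz": 0,"wx": 0,"wy": 0,"wz": 0,"claw": 0}
    - {"tx": 0,"ty": 0.037,"tz": 0,"wx": 0,"wy": 0,"wz": 0,"claw": 0}
    - {"tx": 0,"ty": 0.037,"tz": 0,"wx": 0,"wy": 0,"wz": 0,"claw": 0}

```text
time_s: 4.95
ee_pos: [0.5131, 0.1692, 0.1989]
tool_rot: [3.141, -0.0, 1.696]
force: [0.9, -0.1, 0.1]
grip_width: 0.505
```

```bash
python3 - <<'E'
from h import *
a=snap('scene','s2'); b=snap('top','t2')
A=cv2.resize(a[155:260,175:305],None,fx=5,fy=5,interpolation=cv2.INTER_CUBIC)
cv2.imwrite('pics/s2z.png',A)
cv2.imwrite('pics/t2z.png',cv2.resize(b[130:230,220:340],None,fx=6,fy=6,interpolation=cv2.INTER_CUBIC))
E
```

```text
(no output)
```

View pics/s2z.png

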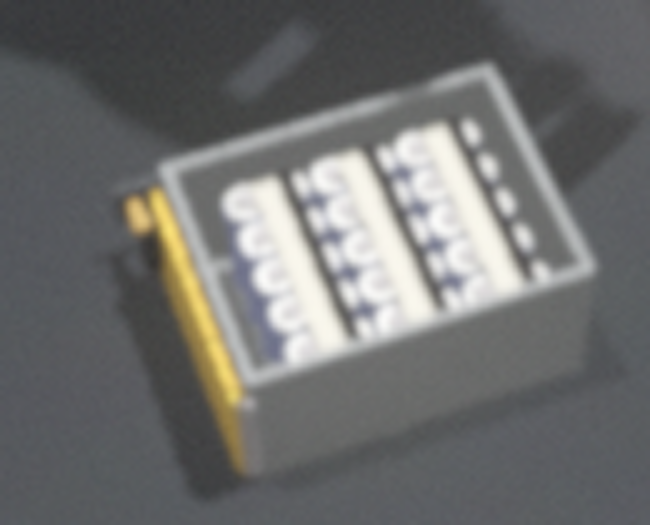

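View pics/t2z.png

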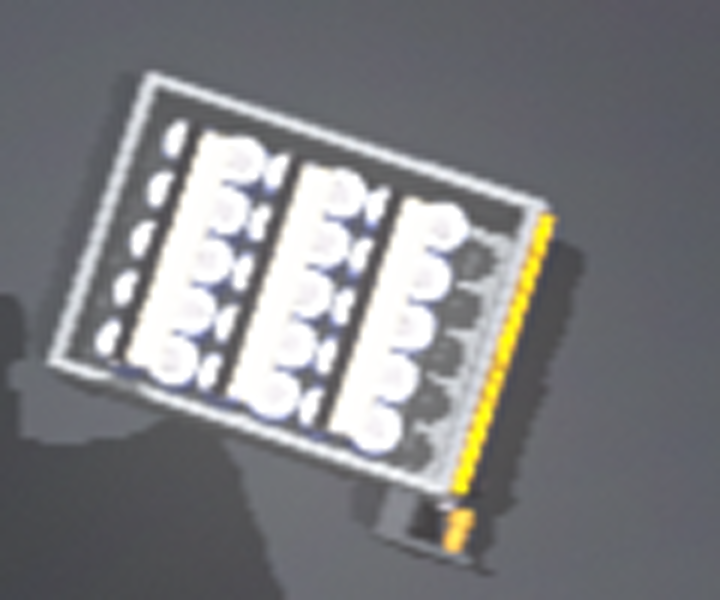

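Door is shut flush behind the catch in both views. Next I'll hover over the post and check with the wrist camera.

Request:
drive_tool:
  rows:
    - {"tx": 0.0032,"ty": 0.026,"tz": -0.015,"wx": 0,"wy": 0,"wz": 0,"claw": 0}
    - {"tx": 0.0032,"ty": 0.026,"tz": -0.015,"wx": 0,"wy": 0,"wz": 0,"claw": 0}
    - {"tx": 0.0032,"ty": 0.026,"tz": -0.015,"wx": 0,"wy": 0,"wz": 0,"claw": 0}
    - {"tx": 0.0033,"ty": 0.0265,"tz": -0.015,"wx": 0,"wy": 0,"wz": 0,"claw": 0}
    - {"tx": 0,"ty": 0,"tz": 0,"wx": 0,"wy": 0,"wz": 0,"claw": 0}

```text
time_s: 5.47
ee_pos: [0.5257, 0.2744, 0.1359]
tool_rot: [-3.139, -0.0, 1.698]
force: [-1.3, -0.2, -0.0]
grip_width: 0.498
```

```bash
python3 - <<'E'
from h import *
s=telemetry.state(); print(s['ee_pos'],s['tool_rot'])
a=snap('wrist','w3')
E
```

```text
[0.52566894 0.27442472 0.13591869] [-3.13891842e+00 -1.07677978e-04  1.69813429e+00]
```

View pics/w3.png

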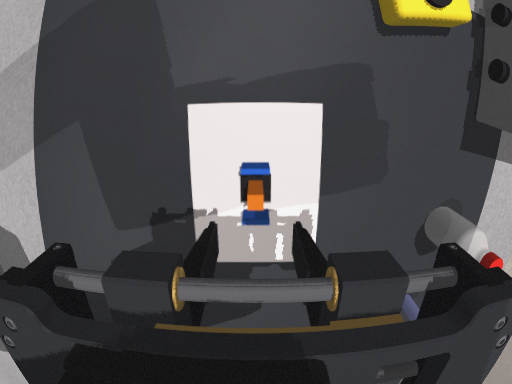

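```bash
cat >> h.py <<'E'
from scipy.spatial.transform import Rotation as Ro
def wray(uv,z,pos,rot):
    i=eyes.camera_info('wrist'); K=i['mtx']; T=i['T_tool_cam']
    d=(np.array(uv)-K[:2,2])/K[0,0]; r=np.hypot(*d); v=np.array([*(d/r*np.sin(r)),np.cos(r)])
    R=Ro.from_euler('xyz',rot).as_matrix(); c=np.array(pos)+R@T[:3,3]; v=R@T[:3,:3]@v
    return c+v*(z-c[2])/v[2]
E
python3 - <<'E'
from h import *
pos=[0.52566894,0.27442472,0.13591869]; rot=[-3.13891842,-1.07e-4,1.69813429]
a=cv2.imread('pics/w3.png')
cv2.imwrite('pics/w3z.png',cv2.resize(a[150:235,220:295],None,fx=7,fy=7,interpolation=cv2.INTER_CUBIC))
for p in [(188.5,104),(322.5,103)]: print('corner',wray(p,.02,pos,rot))
E
```

```text
corner [0.4511416  0.34904037 0.02      ]
corner [0.57820128 0.36653149 0.02      ]
```

View pics/w3z.png

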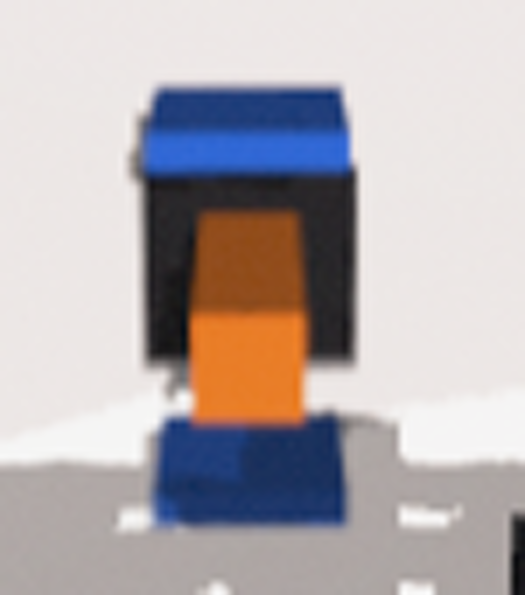

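```bash
python3 - <<'E'
from h import *
pos=[0.52566894,0.27442472,0.13591869]; rot=[-3.13891842,-1.07e-4,1.69813429]
f=lambda x,y:(220+(x+.5)/7-.5,150+(y+.5)/7-.5)
for p in [(192,310),(306,310),(304,422),(195,422),(249,366)]: print('post',wray(f(*p),.063,pos,rot))
for p in [(142,172),(350,170)]: print('tab far',wray(f(*p),.05,pos,rot))
for p in [(165,418),(335,418)]: print('tab near top inner',wray(f(*p),.05,pos,rot))
E
```

```text
post [0.51752064 0.28061224 0.063     ]
post [0.53127205 0.28241115 0.063     ]
post [0.53302901 0.26794386 0.063     ]
post [0.51963962 0.26618964 0.063     ]
post [0.52532598 0.27435576 0.063     ]
tab far [0.50919472 0.29370732 0.05      ]
tab far [0.53510989 0.29735106 0.05      ]
tab near top inner [0.51592803 0.26126365 0.05      ]
tab near top inner [0.53792904 0.26414573 0.05      ]
```

Request:
drive_tool:
  rows:
    - {"tx": -0.0003,"ty": -0.0001,"tz": -0.025,"wx": 0,"wy": 0,"wz": 0,"claw": 0}
    - {"tx": 0,"ty": 0,"tz": -0.025,"wx": 0,"wy": 0,"wz": 0,"claw": 0}
    - {"tx": 0,"ty": 0,"tz": -0.025,"wx": 0,"wy": 0,"wz": 0,"claw": 0}
    - {"tx": 0,"ty": 0,"tz": -0.022,"wx": 0,"wy": 0,"wz": 0,"claw": 0}
    - {"tx": 0,"ty": 0,"tz": -0.01,"wx": 0,"wy": 0,"wz": 0,"claw": 0}

```text
time_s: 5.93
ee_pos: [0.5254, 0.2702, 0.0299]
tool_rot: [-3.139, 0.001, 1.695]
force: [-0.3, 0.3, -0.3]
grip_width: 0.504
```

Request:
drive_tool:
  rows:
    - {"tx": 0,"ty": 0,"tz": 0,"wx": 0,"wy": 0,"wz": 0,"claw": 1}
    - {"tx": 0,"ty": 0,"tz": 0,"wx": 0,"wy": 0,"wz": 0,"claw": 1}
    - {"tx": 0,"ty": 0,"tz": 0,"wx": 0,"wy": 0,"wz": 0,"claw": 1}
    - {"tx": 0,"ty": 0,"tz": 0,"wx": 0,"wy": 0,"wz": 0,"claw": 1}
    - {"tx": 0,"ty": 0,"tz": 0,"wx": 0,"wy": 0,"wz": 0,"claw": 1}

```text
time_s: 6.35
ee_pos: [0.5263, 0.272, 0.0329]
tool_rot: [3.14, -0.0, 1.697]
force: [-0.4, -0.2, -0.6]
grip_width: 0.205
```

Request:
drive_tool:
  rows:
    - {"tx": 0,"ty": 0,"tz": 0,"wx": 0,"wy": 0,"wz": 0,"claw": 1}
    - {"tx": 0,"ty": 0,"tz": 0,"wx": 0,"wy": 0,"wz": 0,"claw": 1}
    - {"tx": 0,"ty": 0,"tz": 0,"wx": 0,"wy": 0,"wz": 0,"claw": 1}

```text
time_s: 6.6
ee_pos: [0.5262, 0.272, 0.0326]
tool_rot: [3.14, -0.0, 1.697]
force: [-0.7, -0.6, 6.9]
grip_width: 0.147
```

Request:
drive_tool:
  rows:
    - {"tx": 0,"ty": 0,"tz": 0.003,"wx": 0,"wy": 0,"wz": 0,"claw": 1}
    - {"tx": 0,"ty": 0,"tz": 0.006,"wx": 0,"wy": 0,"wz": 0,"claw": 1}
    - {"tx": 0,"ty": 0,"tz": 0.01,"wx": 0,"wy": 0,"wz": 0,"claw": 1}
    - {"tx": 0,"ty": 0,"tz": 0.01,"wx": 0,"wy": 0,"wz": 0,"claw": 1}
    - {"tx": 0,"ty": 0,"tz": 0.01,"wx": 0,"wy": 0,"wz": 0,"claw": 1}

```text
time_s: 7.02
ee_pos: [0.5259, 0.2719, 0.0719]
tool_rot: [3.141, -0.0, 1.696]
force: [0.2, 1.0, -2.4]
grip_width: 0.143
```

Request:
drive_tool:
  rows:
    - {"tx": 0,"ty": 0,"tz": 0.022,"wx": 0,"wy": 0,"wz": 0,"claw": 1}
    - {"tx": 0,"ty": 0,"tz": 0.022,"wx": 0,"wy": 0,"wz": 0,"claw": 1}
    - {"tx": 0,"ty": 0,"tz": 0.022,"wx": 0,"wy": 0,"wz": 0,"claw": 1}
    - {"tx": 0,"ty": 0,"tz": 0.022,"wx": 0,"wy": 0,"wz": 0,"claw": 1}
    - {"tx": 0,"ty": 0,"tz": 0.022,"wx": 0,"wy": 0,"wz": 0,"claw": 1}

```text
time_s: 7.43
ee_pos: [0.5256, 0.2717, 0.1829]
tool_rot: [3.141, -0.0, 1.696]
force: [0.2, -0.5, -3.0]
grip_width: 0.148
```

Request:
drive_tool:
  rows:
    - {"tx": 0.0016,"ty": -0.011,"tz": 0,"wx": 0,"wy": 0,"wz": -1,"claw": 1}
    - {"tx": 0.0031,"ty": -0.022,"tz": 0,"wx": 0,"wy": 0,"wz": -1.7,"claw": 1}
    - {"tx": 0.0031,"ty": -0.022,"tz": 0,"wx": 0,"wy": 0,"wz": -1.7,"claw": 1}
    - {"tx": 0.0031,"ty": -0.022,"tz": 0,"wx": 0,"wy": 0,"wz": -1.7,"claw": 1}
    - {"tx": 0.0031,"ty": -0.022,"tz": 0,"wx": 0,"wy": 0,"wz": -1.7,"claw": 1}

```text
time_s: 7.85
ee_pos: [0.5394, 0.1713, 0.1805]
tool_rot: [-3.141, 0.0, 1.558]
force: [-0.8, 0.1, -2.6]
grip_width: 0.144
```

Request:
drive_tool:
  rows:
    - {"tx": 0.0031,"ty": -0.022,"tz": 0,"wx": 0,"wy": 0,"wz": -1.7,"claw": 1}
    - {"tx": 0.0031,"ty": -0.022,"tz": 0,"wx": 0,"wy": 0,"wz": -1.7,"claw": 1}
    - {"tx": 0.0031,"ty": -0.022,"tz": 0,"wx": 0,"wy": 0,"wz": -1.7,"claw": 1}
    - {"tx": 0.0031,"ty": -0.022,"tz": 0,"wx": 0,"wy": 0,"wz": -1.7,"claw": 1}
    - {"tx": 0.0031,"ty": -0.022,"tz": 0,"wx": 0,"wy": 0,"wz": -1.7,"claw": 1}

```text
time_s: 8.27
ee_pos: [0.5549, 0.0612, 0.1804]
tool_rot: [-3.141, 0.0, 1.41]
force: [-0.2, -0.1, -3.0]
grip_width: 0.144
```

Request:
drive_tool:
  rows:
    - {"tx": 0.0031,"ty": -0.022,"tz": 0,"wx": 0,"wy": 0,"wz": -1.7,"claw": 1}
    - {"tx": 0.0031,"ty": -0.022,"tz": 0,"wx": 0,"wy": 0,"wz": -1.7,"claw": 1}
    - {"tx": 0.0031,"ty": -0.022,"tz": 0,"wx": 0,"wy": 0,"wz": -1.7,"claw": 1}
    - {"tx": 0.0031,"ty": -0.022,"tz": 0,"wx": 0,"wy": 0,"wz": -1.7,"claw": 1}
    - {"tx": 0.0019,"ty": -0.011,"tz": 0,"wx": 0,"wy": 0,"wz": -0.9,"claw": 1}

```text
time_s: 8.68
ee_pos: [0.5693, -0.0387, 0.1804]
tool_rot: [-3.141, 0.0, 1.274]
force: [-0.4, 0.6, -3.4]
grip_width: 0.147
```

Request:
drive_tool:
  rows:
    - {"tx": 0.0005,"ty": -0.002,"tz": 0,"wx": 0,"wy": 0,"wz": 0,"claw": 1}
    - {"tx": 0,"ty": 0,"tz": 0,"wx": 0,"wy": 0,"wz": 0,"claw": 1}
    - {"tx": 0,"ty": 0,"tz": 0,"wx": 0,"wy": 0,"wz": 0,"claw": 1}

```text
time_s: 8.93
ee_pos: [0.5698, -0.0375, 0.1806]
tool_rot: [-3.141, -0.0, 1.278]
force: [0.6, 0.6, -3.2]
grip_width: 0.146
```

```bash
python3 - <<'E'
from h import *
s=telemetry.state(); print(s['ee_pos'],s['tool_rot'])
snap('wrist','w4')
a=snap('scene','s4'); b=snap('top','t4')
cv2.imwrite('pics/s4z.png',cv2.resize(a[100:260,165:325],None,fx=3.5,fy=3.5,interpolation=cv2.INTER_CUBIC))
E
```

```text
[ 0.56978481 -0.0374915   0.18055943] [-3.14114477e+00 -1.63075348e-04  1.27824108e+00]
```

View pics/w4.png

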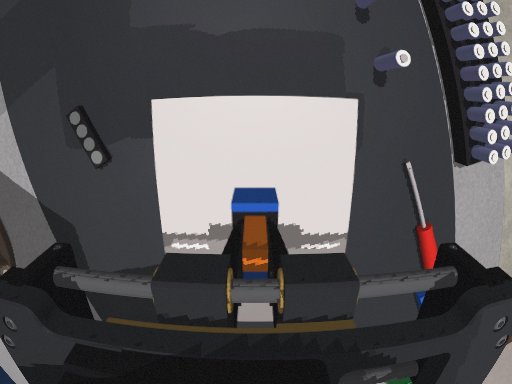

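View pics/s4z.png

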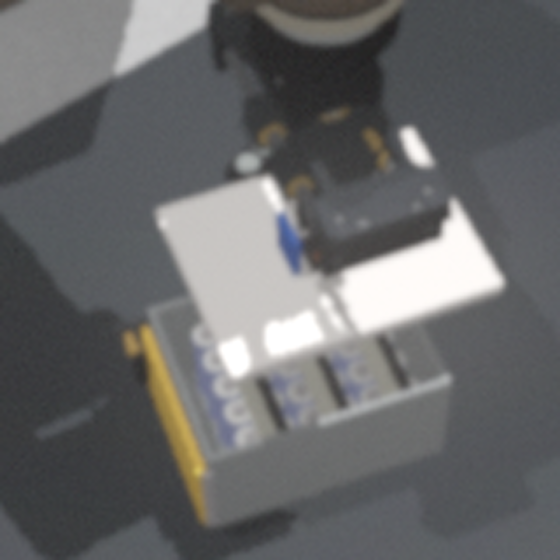

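View pics/t4.png

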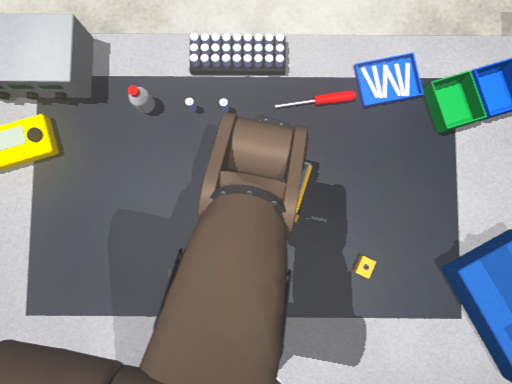

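```bash
python3 - <<'E'
from h import *
a=cv2.imread('pics/w4.png')
A=np.hstack([a[85:125,135:175],a[85:125,340:380]])
cv2.imwrite('pics/w4c.png',cv2.resize(A,None,fx=10,fy=10,interpolation=cv2.INTER_CUBIC))
b=cv2.imread('pics/s4.png')
cv2.imwrite('pics/s4c.png',cv2.resize(b[130:220,200:320],None,fx=6,fy=6,interpolation=cv2.INTER_CUBIC))
E
```

```text
(no output)
```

View pics/w4c.png

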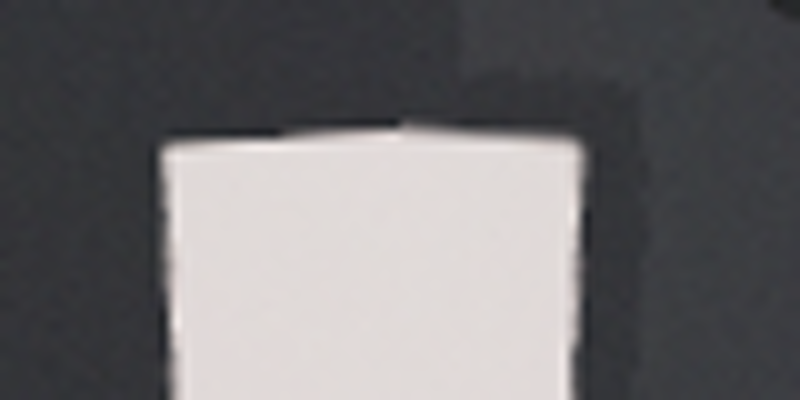

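View pics/s4c.png

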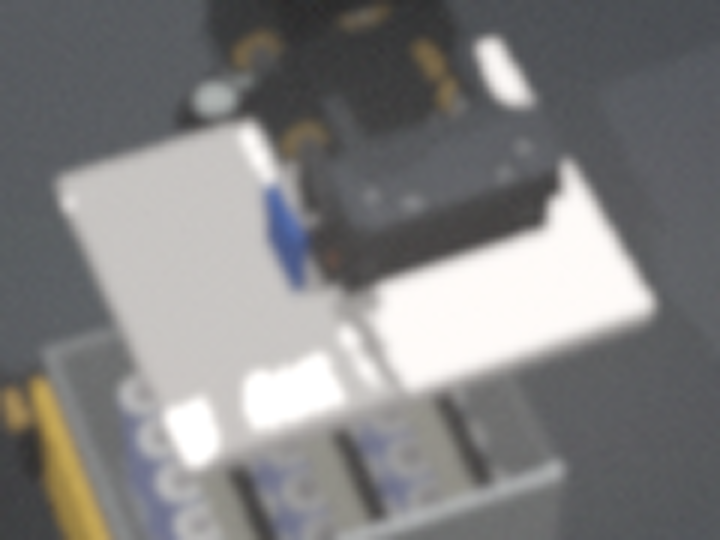

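```bash
python3 - <<'E'
from m import *
pos=[0.56978481,-0.0374915,0.18055943]; rot=[-3.14114477,-1.6e-4,1.27824108]
for z in (.164,.168,.172):
    A=wray((150.55,98.75),z,pos,rot)[:2];B=wray((358.2,98.75),z,pos,rot)[:2]
    u=(A-B)/np.linalg.norm(A-B); xd=np.array([u[1],-u[0]]); c=(A+B)/2-xd*.085
    print(z,'wrist w',np.linalg.norm(A-B),'yaw',np.degrees(np.arctan2(xd[1],xd[0])),'c',c)
    P=[ray('scene',px(p,(200,130),6),z)[:2] for p in [(657,298),(190,460),(62,182)]]
    c2=(P[0]+P[2])/2; print('  scene',np.linalg.norm(P[0]-P[1]),np.linalg.norm(P[1]-P[2]),'c',c2,'yaw',np.degrees(np.arctan2(*(P[0]-P[1])[::-1])), np.degrees(np.arctan2(*(P[2]-P[1])[::-1]))-90)
E
```

```text
0.164 wrist w 0.13208696058036204 yaw 73.29859111839188 c [ 0.56994517 -0.03396105]
  scene 0.1725262366401563 0.12667041087291833 c [ 0.56903039 -0.03015077] yaw 73.4456530277516 73.3863838324198
0.168 wrist w 0.12922609815394534 yaw 73.29859111839187 c [ 0.56993425 -0.0340495 ]
  scene 0.17162364253592152 0.1260077176602137 c [ 0.57134016 -0.03211641] yaw 73.44565302775155 73.38638383241977
0.172 wrist w 0.12636523572752886 yaw 73.29859111839187 c [ 0.56992332 -0.03413794]
  scene 0.17072104843168667 0.1253450244475093 c [ 0.57364993 -0.03408206] yaw 73.44565302775159 73.3863838324198
```

Request:
drive_tool:
  rows:
    - {"tx": 0.0007,"ty": -0.006,"tz": 0,"wx": 0,"wy": 0,"wz": -0.4,"claw": 1}
    - {"tx": 0.001,"ty": -0.0091,"tz": -0.005,"wx": 0,"wy": 0,"wz": -0.4,"claw": 1}
    - {"tx": 0.001,"ty": -0.0091,"tz": -0.014,"wx": 0,"wy": 0,"wz": -0.4,"claw": 1}
    - {"tx": 0,"ty": 0,"tz": -0.018,"wx": 0,"wy": 0,"wz": 0,"claw": 1}
    - {"tx": 0,"ty": 0,"tz": -0.01,"wx": 0,"wy": 0,"wz": 0,"claw": 1}

```text
time_s: 9.5
ee_pos: [0.5723, -0.0632, 0.1319]
tool_rot: [-3.14, 0.0, 1.256]
force: [-0.3, -0.3, -2.5]
grip_width: 0.147
```

Request:
drive_tool:
  rows:
    - {"tx": 0,"ty": 0,"tz": -0.004,"wx": 0,"wy": 0,"wz": 0,"claw": 1}
    - {"tx": 0,"ty": 0,"tz": 0,"wx": 0,"wy": 0,"wz": 0,"claw": 1}

```text
time_s: 9.67
ee_pos: [0.5725, -0.0625, 0.1287]
tool_rot: [-3.14, 0.0, 1.257]
force: [0.6, 0.3, -2.6]
grip_width: 0.147
```

```bash
python3 - <<'E'
from h import *
s=telemetry.state(); print(s['ee_pos'],s['tool_rot'],s['force'])
b=snap('scene','s5')
cv2.imwrite('pics/s5z.png',cv2.resize(b[140:250,180:320],None,fx=5,fy=5,interpolation=cv2.INTER_CUBIC))
E
```

```text
[ 0.57246945 -0.06245348  0.12874018] [-3.13981486e+00  1.78970470e-04  1.25651835e+00] [ 0.59759751  0.30834292 -2.61072972]
```

View pics/s5z.png

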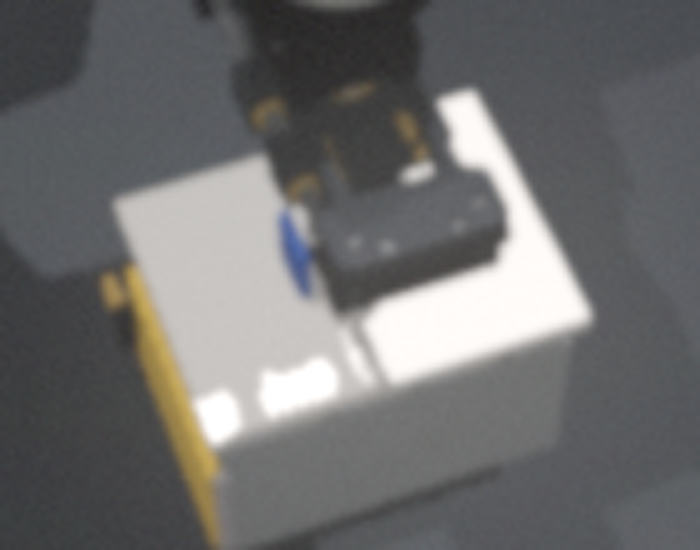

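Request:
drive_tool:
  rows:
    - {"tx": 0,"ty": 0.001,"tz": -0.004,"wx": 0,"wy": 0,"wz": 0,"claw": 1}
    - {"tx": 0,"ty": 0,"tz": -0.003,"wx": 0,"wy": 0,"wz": 0,"claw": 1}

```text
time_s: 9.88
ee_pos: [0.5732, -0.0612, 0.1232]
tool_rot: [3.14, -0.0, 1.257]
force: [-0.6, -0.0, -3.1]
grip_width: 0.148
```

Request:
drive_tool:
  rows:
    - {"tx": 0,"ty": 0,"tz": -0.003,"wx": 0,"wy": 0,"wz": 0,"claw": 1}
    - {"tx": 0,"ty": 0,"tz": -0.002,"wx": 0,"wy": 0,"wz": 0,"claw": 1}

```text
time_s: 10.05
ee_pos: [0.5728, -0.0612, 0.1176]
tool_rot: [3.141, -0.0, 1.257]
force: [-0.5, -0.1, -2.1]
grip_width: 0.148
```

Request:
drive_tool:
  rows:
    - {"tx": 0,"ty": 0,"tz": -0.002,"wx": 0,"wy": 0,"wz": 0,"claw": 1}
    - {"tx": 0,"ty": 0,"tz": -0.002,"wx": 0,"wy": 0,"wz": 0,"claw": 1}

```text
time_s: 10.22
ee_pos: [0.5729, -0.0614, 0.1136]
tool_rot: [3.141, 0.0, 1.257]
force: [0.4, 0.1, -2.9]
grip_width: 0.142
```

Inside the mouth with no contact force; expected seat near TCP z ≈ 0.1106.

Request:
drive_tool:
  rows:
    - {"tx": 0,"ty": 0,"tz": -0.0015,"wx": 0,"wy": 0,"wz": 0,"claw": 1}

```text
time_s: 10.3
ee_pos: [0.5728, -0.0613, 0.112]
tool_rot: [3.142, 0.0, 1.257]
force: [-0.5, 1.1, -2.9]
grip_width: 0.147
```

Request:
drive_tool:
  rows:
    - {"tx": 0,"ty": 0,"tz": -0.001,"wx": 0,"wy": 0,"wz": 0,"claw": 1}
    - {"tx": 0,"ty": 0,"tz": 0,"wx": 0,"wy": 0,"wz": 0,"claw": 1}

```text
time_s: 10.47
ee_pos: [0.5728, -0.0614, 0.111]
tool_rot: [-3.141, 0.0, 1.257]
force: [-0.3, -0.4, -3.4]
grip_width: 0.147
```

Request:
drive_tool:
  rows:
    - {"tx": 0,"ty": 0,"tz": -0.001,"wx": 0,"wy": 0,"wz": 0,"claw": 1}
    - {"tx": 0,"ty": 0,"tz": 0,"wx": 0,"wy": 0,"wz": 0,"claw": 1}

```text
time_s: 10.63
ee_pos: [0.5729, -0.0614, 0.1106]
tool_rot: [3.141, -0.0, 1.257]
force: [-1.1, -0.5, 2.0]
grip_width: 0.146
```

Request:
drive_tool:
  rows:
    - {"tx": 0,"ty": 0,"tz": -0.0007,"wx": 0,"wy": 0,"wz": 0,"claw": 1}
    - {"tx": 0,"ty": 0,"tz": 0,"wx": 0,"wy": 0,"wz": 0,"claw": 1}

```text
time_s: 10.8
ee_pos: [0.5729, -0.0614, 0.1106]
tool_rot: [3.141, -0.0, 1.257]
force: [-4.1, 0.2, 9.8]
grip_width: 0.145
```

```bash
python3 - <<'E'
from h import *
s=telemetry.state(); print(s['ee_pos'],s['tool_rot'],s['force'])
b=snap('scene','s6')
cv2.imwrite('pics/s6z.png',cv2.resize(b[140:250,180:320],None,fx=5,fy=5,interpolation=cv2.INTER_CUBIC))
E
```

```text
[ 0.57289594 -0.06140188  0.11058589] [ 3.14066843e+00 -7.81248031e-06  1.25671526e+00] [-4.10658257  0.15199355  9.76619289]
```

View pics/s6z.png

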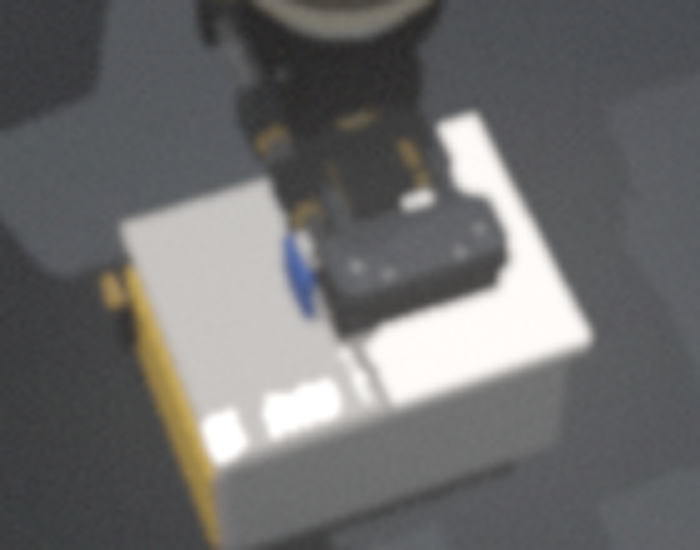

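Request:
drive_tool:
  rows:
    - {"tx": 0,"ty": 0,"tz": 0.0005,"wx": 0,"wy": 0,"wz": 0,"claw": 0.2}
    - {"tx": 0,"ty": 0,"tz": 0,"wx": 0,"wy": 0,"wz": 0,"claw": 0.2}
    - {"tx": 0,"ty": 0,"tz": 0,"wx": 0,"wy": 0,"wz": 0,"claw": 0.2}
    - {"tx": 0,"ty": 0,"tz": 0,"wx": 0,"wy": 0,"wz": 0,"claw": 0.2}
    - {"tx": 0,"ty": 0,"tz": 0,"wx": 0,"wy": 0,"wz": 0,"claw": 0.2}

```text
time_s: 11.27
ee_pos: [0.5729, -0.0614, 0.1099]
tool_rot: [3.142, 0.0, 1.257]
force: [0.0, -0.5, 0.2]
grip_width: 0.389
```

Request:
drive_tool:
  rows:
    - {"tx": 0,"ty": 0,"tz": 0.01,"wx": 0,"wy": 0,"wz": 0,"claw": 0.2}
    - {"tx": 0,"ty": 0,"tz": 0.02,"wx": 0,"wy": 0,"wz": 0,"claw": 0.2}
    - {"tx": 0,"ty": 0,"tz": 0.03,"wx": 0,"wy": 0,"wz": 0,"claw": 0}
    - {"tx": 0,"ty": 0,"tz": 0.03,"wx": 0,"wy": 0,"wz": 0,"claw": -1}
    - {"tx": 0,"ty": 0,"tz": 0.01,"wx": 0,"wy": 0,"wz": 0,"claw": -1}

```text
time_s: 11.68
ee_pos: [0.574, -0.0616, 0.2147]
tool_rot: [3.136, -0.001, 1.257]
force: [0.4, -0.0, 1.1]
grip_width: 0.552
```

```bash
python3 - <<'E'
from h import *
s=telemetry.state(); print(s['ee_pos'],s['tool_rot'],s['force'])
b=snap('wrist','w7')
cv2.imwrite('pics/w7z.png',cv2.resize(b[60:260,140:370],None,fx=3,fy=3,interpolation=cv2.INTER_CUBIC))
E
```

```text
[ 0.57401411 -0.06159289  0.21469296] [ 3.13599619e+00 -5.28856598e-04  1.25670068e+00] [ 0.41861749 -0.00508391  1.13756059]
```

View pics/w7z.png

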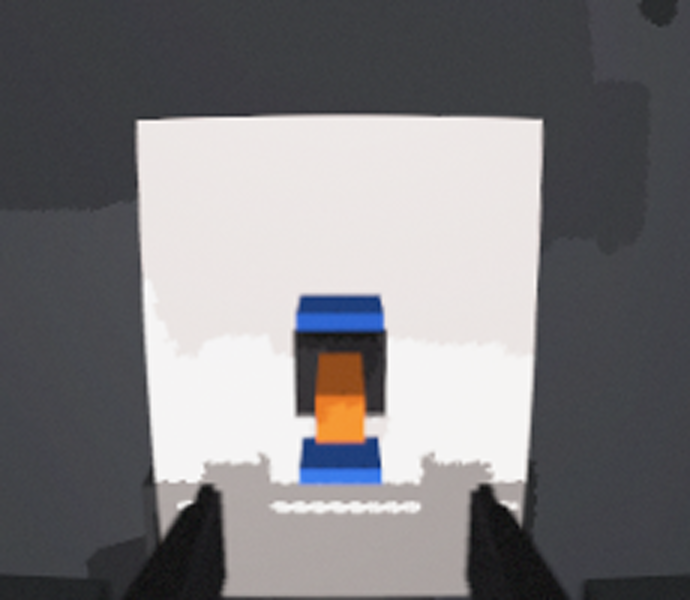

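```bash
python3 - <<'E'
from h import *
pos=[0.57401411,-0.06159289,0.21469296]; rot=[3.13599619,-5.3e-4,1.25670068]
f=lambda x,y:(140+(x+.5)/3-.5,60+(y+.5)/3-.5)
F=wray(f(340.5,321.5),.128,pos,rot);N=wray(f(340.5,477),.128,pos,rot); print(F,N,(F+N)/2,np.linalg.norm(F-N), np.degrees(np.arctan2(*(F-N)[:2][::-1])))
print('post',wray(f(341,419),.141,pos,rot))
A=wray(f(137,121),.098,pos,rot);B=wray(f(543,120),.098,pos,rot);print('far edge',np.linalg.norm(A-B),np.degrees(np.arctan2(*(A-B)[:2][::-1]))-90)
u=(A-B)/np.linalg.norm(A-B); print('lid c',(A+B)/2-.085*np.array([u[1],-u[0],0]))
E
```

```text
[ 0.58096947 -0.03503908  0.128     ] [ 0.56580366 -0.08168543  0.128     ] [ 0.57338656 -0.05836226  0.128     ] 0.04904980065574792 71.98945410463907
post [ 0.573188   -0.05949349  0.141     ]
far edge 0.12977902948948755 72.15826698036574
lid c [ 0.57323021 -0.05878349  0.098     ]
```

Request:
drive_tool:
  rows:
    - {"tx": 0,"ty": 0,"tz": 0,"wx": 0,"wy": 0,"wz": 6.4,"claw": -1}
    - {"tx": 0,"ty": 0,"tz": 0,"wx": 0,"wy": 0,"wz": 6.4,"claw": -1}
    - {"tx": 0,"ty": 0,"tz": 0,"wx": 0,"wy": 0,"wz": 6.4,"claw": -1}
    - {"tx": 0,"ty": 0,"tz": 0,"wx": 0,"wy": 0,"wz": 6.4,"claw": -1}
    - {"tx": 0,"ty": 0,"tz": 0,"wx": 0,"wy": 0,"wz": 6.4,"claw": -1}

```text
time_s: 12.15
ee_pos: [0.5724, -0.0613, 0.2091]
tool_rot: [-3.14, -0.001, 1.821]
force: [1.0, 0.3, -0.2]
grip_width: 0.947
```

Request:
drive_tool:
  rows:
    - {"tx": 0,"ty": 0,"tz": 0,"wx": 0,"wy": 0,"wz": 6.4,"claw": -1}
    - {"tx": 0,"ty": 0,"tz": 0,"wx": 0,"wy": 0,"wz": 6.4,"claw": -1}
    - {"tx": 0,"ty": 0,"tz": 0,"wx": 0,"wy": 0,"wz": 6.4,"claw": -1}
    - {"tx": 0,"ty": 0,"tz": 0,"wx": 0,"wy": 0,"wz": 6.4,"claw": -1}
    - {"tx": 0,"ty": 0,"tz": 0,"wx": 0,"wy": 0,"wz": 6.4,"claw": -1}

```text
time_s: 12.57
ee_pos: [0.5724, -0.0613, 0.209]
tool_rot: [-3.141, -0.001, 2.379]
force: [0.9, 0.2, -0.5]
grip_width: 1.001
```

Request:
drive_tool:
  rows:
    - {"tx": -0.0003,"ty": 0.001,"tz": 0,"wx": 0,"wy": 0,"wz": 6.4,"claw": -1}
    - {"tx": -0.0003,"ty": 0.001,"tz": 0,"wx": 0,"wy": 0,"wz": 6.4,"claw": -1}
    - {"tx": 0,"ty": 0.001,"tz": 0,"wx": 0,"wy": 0,"wz": 6.4,"claw": -1}
    - {"tx": 0,"ty": 0,"tz": 0,"wx": 0,"wy": 0,"wz": 6.8,"claw": -1}
    - {"tx": 0,"ty": 0,"tz": 0,"wx": 0,"wy": 0,"wz": 0,"claw": -1}

```text
time_s: 12.98
ee_pos: [0.5718, -0.0583, 0.2091]
tool_rot: [-3.142, -0.001, 2.833]
force: [-0.1, 0.9, -0.2]
grip_width: 1.001
```

Request:
drive_tool:
  rows:
    - {"tx": 0,"ty": 0,"tz": 0,"wx": 0,"wy": 0,"wz": 0,"claw": -1}

```text
time_s: 13.07
ee_pos: [0.5719, -0.0583, 0.2094]
tool_rot: [-3.142, -0.001, 2.824]
force: [0.6, -0.1, 0.7]
grip_width: 0.998
```

Request:
drive_tool:
  rows:
    - {"tx": 0.0014,"ty": 0,"tz": -0.02,"wx": 0,"wy": 0,"wz": 0.2,"claw": -1}
    - {"tx": 0,"ty": 0,"tz": -0.02,"wx": 0,"wy": 0,"wz": 0,"claw": -1}
    - {"tx": 0,"ty": 0,"tz": -0.012,"wx": 0,"wy": 0,"wz": 0,"claw": -1}
    - {"tx": 0,"ty": 0,"tz": 0,"wx": 0,"wy": 0,"wz": 0,"claw": -1}

```text
time_s: 13.4
ee_pos: [0.5724, -0.0582, 0.1554]
tool_rot: [-3.141, -0.004, 2.827]
force: [0.1, -0.2, -0.2]
grip_width: 1.003
```

```bash
python3 - <<'E'
from h import *
s=telemetry.state(); print(s['ee_pos'],s['tool_rot'],s['force'])
b=snap('wrist','w8'); snap('scene','s8')
E
```

```text
[ 0.57242127 -0.05819007  0.15540162] [-3.14123826 -0.00436112  2.82692134] [ 0.1146275  -0.22082605 -0.23371122]
```

View pics/w8.png

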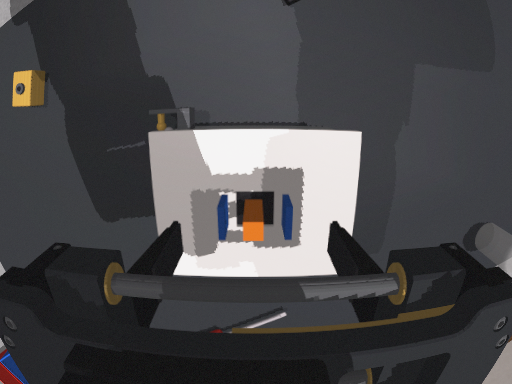

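View pics/s8.png

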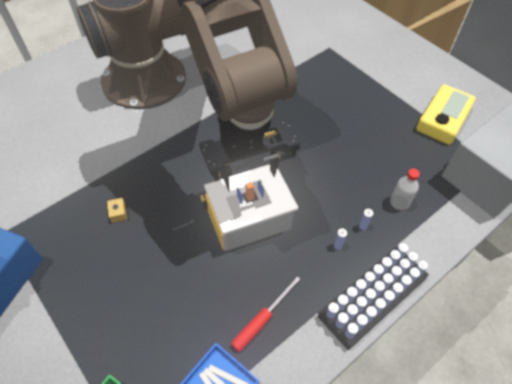

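Request:
drive_tool:
  rows:
    - {"tx": 0,"ty": 0,"tz": -0.02,"wx": 0,"wy": 0,"wz": 0,"claw": -1}
    - {"tx": 0,"ty": 0,"tz": -0.02,"wx": 0,"wy": 0,"wz": 0,"claw": -1}
    - {"tx": 0,"ty": 0,"tz": -0.01,"wx": 0,"wy": 0,"wz": 0,"claw": -1}
    - {"tx": 0,"ty": 0,"tz": 0,"wx": 0,"wy": 0,"wz": 0,"claw": -1}

```text
time_s: 13.83
ee_pos: [0.5731, -0.0583, 0.107]
tool_rot: [-3.141, -0.002, 2.83]
force: [0.0, 0.1, 0.2]
grip_width: 0.998
```

Request:
drive_tool:
  rows:
    - {"tx": 0,"ty": 0,"tz": 0,"wx": 0,"wy": 0,"wz": 0,"claw": 1}
    - {"tx": 0,"ty": 0,"tz": 0,"wx": 0,"wy": 0,"wz": 0,"claw": 1}
    - {"tx": 0,"ty": 0,"tz": 0,"wx": 0,"wy": 0,"wz": 0,"claw": 1}
    - {"tx": 0,"ty": 0,"tz": 0,"wx": 0,"wy": 0,"wz": 0,"claw": 1}
    - {"tx": 0,"ty": 0,"tz": 0,"wx": 0,"wy": 0,"wz": 0,"claw": 1}

```text
time_s: 14.25
ee_pos: [0.5738, -0.0584, 0.1086]
tool_rot: [3.141, 0.001, 2.831]
force: [0.2, 0.4, 0.3]
grip_width: 0.707
```

Request:
drive_tool:
  rows:
    - {"tx": 0,"ty": 0,"tz": 0,"wx": 0,"wy": 0,"wz": 0,"claw": 1}
    - {"tx": 0,"ty": 0,"tz": 0,"wx": 0,"wy": 0,"wz": 0,"claw": 1}
    - {"tx": 0,"ty": 0,"tz": 0,"wx": 0,"wy": 0,"wz": 0,"claw": 1}
    - {"tx": 0,"ty": 0,"tz": 0,"wx": 0,"wy": 0,"wz": 0,"claw": 1}

```text
time_s: 14.58
ee_pos: [0.5737, -0.0584, 0.1082]
tool_rot: [3.141, 0.0, 2.831]
force: [-0.1, 0.5, 3.3]
grip_width: 0.566
```

Gripped at 0.566 × 95 ≈ 54 mm, the tabs' width. I'll lift slowly and straight up.

Request:
drive_tool:
  rows:
    - {"tx": 0,"ty": 0,"tz": 0.002,"wx": 0,"wy": 0,"wz": 0,"claw": 1}
    - {"tx": 0,"ty": 0,"tz": 0.003,"wx": 0,"wy": 0,"wz": 0,"claw": 1}
    - {"tx": 0,"ty": 0,"tz": 0.004,"wx": 0,"wy": 0,"wz": 0,"claw": 1}
    - {"tx": 0,"ty": 0,"tz": 0.005,"wx": 0,"wy": 0,"wz": 0,"claw": 1}
    - {"tx": 0,"ty": 0,"tz": 0.005,"wx": 0,"wy": 0,"wz": 0,"claw": 1}

```text
time_s: 15.0
ee_pos: [0.5736, -0.0584, 0.1275]
tool_rot: [3.142, -0.0, 2.831]
force: [-0.4, -0.1, -1.6]
grip_width: 0.566
```

```bash
python3 - <<'E'
from h import *
s=telemetry.state(); print(s['ee_pos'],s['tool_rot'],s['force'])
b=snap('scene','s9')
cv2.imwrite('pics/s9z.png',cv2.resize(b[140:250,180:320],None,fx=5,fy=5,interpolation=cv2.INTER_CUBIC))
E
```

```text
[ 0.57361304 -0.05836942  0.12751558] [ 3.14151167e+00 -5.15908419e-05  2.83093948e+00] [-0.409673   -0.08507818 -1.63351124]
```

View pics/s9z.png

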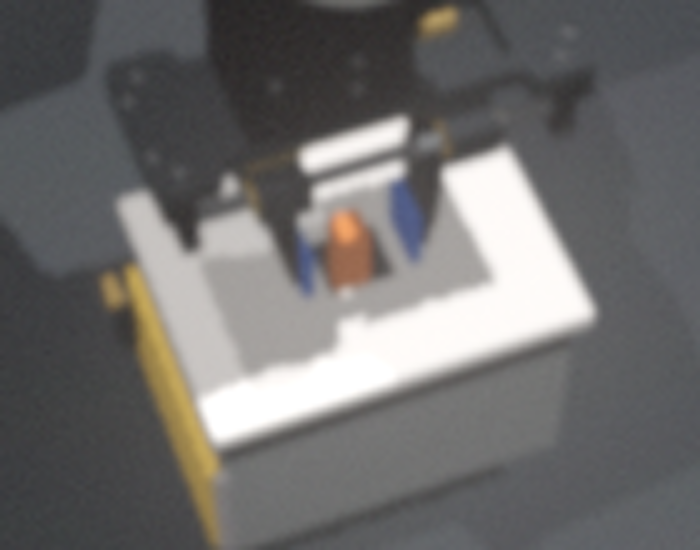

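Force shows one lid's weight, and the post stays put as the lid rises. Continuing to about 13 cm.

Request:
drive_tool:
  rows:
    - {"tx": 0,"ty": 0,"tz": 0.008,"wx": 0,"wy": 0,"wz": 0,"claw": 1}
    - {"tx": 0,"ty": 0,"tz": 0.01,"wx": 0,"wy": 0,"wz": 0,"claw": 1}
    - {"tx": 0,"ty": 0,"tz": 0.01,"wx": 0,"wy": 0,"wz": 0,"claw": 1}
    - {"tx": 0,"ty": 0,"tz": 0.012,"wx": 0,"wy": 0,"wz": 0,"claw": 1}
    - {"tx": 0,"ty": 0,"tz": 0.014,"wx": 0,"wy": 0,"wz": 0,"claw": 1}

```text
time_s: 15.47
ee_pos: [0.5735, -0.0584, 0.1822]
tool_rot: [3.142, 0.0, 2.831]
force: [1.1, 0.5, -1.1]
grip_width: 0.567
```

Request:
drive_tool:
  rows:
    - {"tx": 0,"ty": 0,"tz": 0.014,"wx": 0,"wy": 0,"wz": 0,"claw": 1}
    - {"tx": 0,"ty": 0,"tz": 0.014,"wx": 0,"wy": 0,"wz": 0,"claw": 1}
    - {"tx": 0,"ty": 0,"tz": 0.014,"wx": 0,"wy": 0,"wz": 0,"claw": 1}
    - {"tx": 0,"ty": 0,"tz": 0.012,"wx": 0,"wy": 0,"wz": 0,"claw": 1}
    - {"tx": 0,"ty": 0,"tz": 0.006,"wx": 0,"wy": 0,"wz": 0,"claw": 1}

```text
time_s: 15.88
ee_pos: [0.574, -0.0584, 0.2435]
tool_rot: [3.141, 0.003, 2.831]
force: [0.0, 0.9, -2.0]
grip_width: 0.563
```

Request:
drive_tool:
  rows:
    - {"tx": 0,"ty": 0,"tz": 0,"wx": 0,"wy": 0,"wz": 0,"claw": 1}
    - {"tx": 0,"ty": 0,"tz": 0,"wx": 0,"wy": 0,"wz": 0,"claw": 1}
    - {"tx": 0,"ty": 0,"tz": 0,"wx": 0,"wy": 0,"wz": 0,"claw": 1}
    - {"tx": 0,"ty": 0,"tz": 0,"wx": 0,"wy": 0,"wz": 0,"claw": 1}

```text
time_s: 16.22
ee_pos: [0.5733, -0.0583, 0.2403]
tool_rot: [-3.142, -0.001, 2.831]
force: [-0.5, 0.1, -2.7]
grip_width: 0.569
```

```bash
python3 - <<'E'
from h import *
s=telemetry.state(); print(s['ee_pos'],s['tool_rot'],s['force'],s['grip_width'])
b=snap('scene','s10'); snap('top','t10'); snap('wrist','w10')
cv2.imwrite('pics/s10z.png',cv2.resize(b[90:250,160:330],None,fx=3.5,fy=3.5,interpolation=cv2.INTER_CUBIC))
E
```

```text
[ 0.57333654 -0.05831712  0.24028977] [-3.14156265e+00 -1.29730877e-03  2.83089767e+00] [-0.48367565  0.11395256 -2.65290972] 0.5693777267854426
```

View pics/s10z.png

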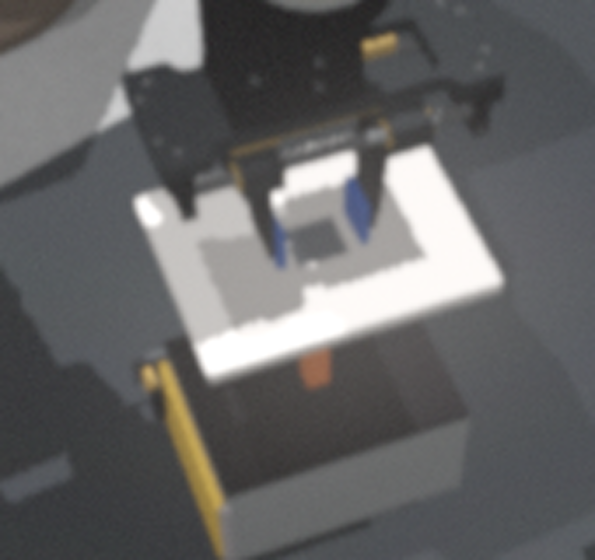

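View pics/w10.png

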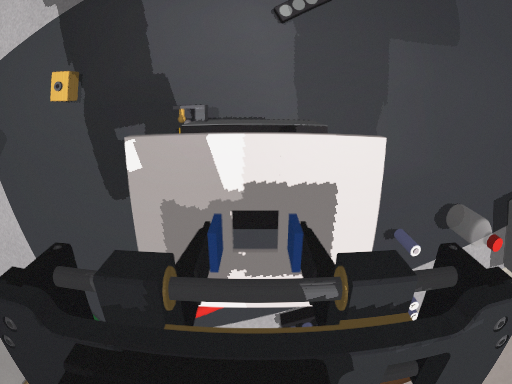

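View pics/t10.png

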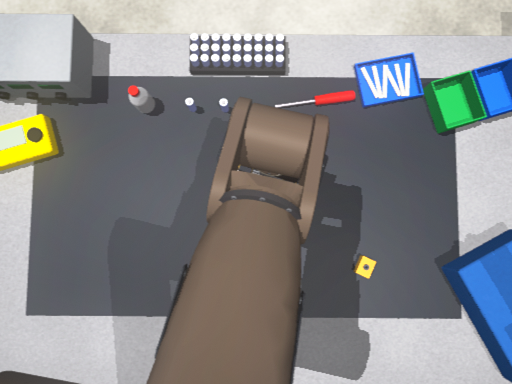

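```bash
python3 - <<'E'
from bench import order
print(order.hand_in())
E
```

```text
the job is handed in; nothing more can be done
None
```

The job is done in the order asked and handed in at about 16.4 s of the 72 s allowed. The hand-in gave no verdict.

- **Door:** I pushed it with the closed fingers. The force rose to about 16 N at the catch, fell to zero as it snapped over, then reached 27 N against the hard stop. Two camera views afterwards showed it flush behind the catch, and the last scene picture shows it still shut.
- **Lid set:** I carried both lids by the orange post. The inner cover met firm contact 78 mm above where it was picked up, which is the seat height, and a light extra press of about 10 N moved it no further. I then opened the fingers and backed off.
- **Outer lid:** I gripped both blue tabs at about 54 mm and lifted straight up about 132 mm. The load was about 2–3 N, which fits one lid alone. The tool is upright to about 0.1°. The white lid looks level and is still held, with the black cover and its post flat in the case below it.
- **Bystanders:** The screwdriver, block, bottle and cells look unmoved wherever they can be seen. The arm hides the spacer in the last top view, but it shows in the wrist view.

**Small disagreements:**
- The measured tool position differed from the commanded one by up to about 4 mm in places, so I worked from the measured values.
- The post sat about 2 mm off the finger centre when gripped, and I allowed for this when placing it.
- My two camera estimates of the case centre differed by about 1.4 mm, within the 3.5 mm play.

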